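# Re-aim a board hold-down arm on a rework station

## Task

On the rework station's near rail, slacken the hold-down arm's clamp by its round knob just enough for the arm to swing freely (never leaving as much as 2 mm of gap between the clamp washer and the arm), swing the arm so that its rubber foot stands over the middle of the mounting hole at the circuit board's corner, then screw the knob tight again until it turns no further. Leave the bystanders (jar, nozzle, parts tray) where they are, and let go at the end.

Things in the scene. Friction and masses are not known exactly. Their poses are not given: they have to be found in the camera images.
- bed: Black heater bed, fixed; 500 (x) by 400 (y) by 30 mm high. An aluminium near rail 72 mm wide runs along its y (top 60 mm above the table); a far rail 400 mm farther along x carries two dummy fingers. Origin on the table under the axis of the clamp post, z up; the post (13 mm thick, upright) stands on the middle of the near rail.
- knob_grip (a point): Round black knurled clamp knob on top of the post, 40 mm diameter, 36 mm tall, vertical axis. The point is on its axis at the height to grip, 129 mm above the table (knob top 13 mm above the point, underside 23 mm below). Clockwise seen from above tightens. It turns in place without rising or sinking and stays where it is left. May be gripped at any yaw, firmly, as it slips in a weak grip.
- knob_top (a point): Centre of the knob's top face, 142 mm above the table. Turning takes about 0.16 Nm when slack, rising to about 0.3 Nm while tightening; then comes a hard stop, 2.25 rad after the washer first touches (about 65 N of clamp force). At the start the knob is 0.95 to 2.1 rad tight past first touch: how far is not shown and must be felt.
- washer: Steel clamp washer under the knob, round the post, 42 mm diameter, 5 mm thick; origin at the centre of its underside. The knob drives it 2 mm per rad through a stiff spring (about 15 N per mm); it does not turn. While clamped it rests on the arm's boss without moving; once slack it lifts 2 mm per rad of further unscrewing.
- boss_top (a point): Centre of the upper face of the arm's boss, where the washer presses; on the post's axis, 74 mm above the table.
- finger: Hold-down arm, dark steel, 0.3 to 0.5 kg, turning on the post: boss 56 by 56 by 14 mm with a bore (1 mm of play) lying on the near rail on four low corner pads, and a bar 18 mm wide, 9 mm high reaching 135 mm from the bore along the arm's +x. Origin at the centre of the boss's underside; z up. Clamped, it resists at least 5 N of sideways push at the stub; slack, a push of 1 to 2 N swings it.
- stub (a point): Upright round handling stub on the arm, 14 mm diameter, 95 mm from the post's axis; rises from the bar's top (73 mm above the table) to 112 mm; the point is on its axis at the height to grip, 100 mm above the table.
- tip (a point): Centre of the underside of the rubber foot (10 mm diameter) below the end of the arm, 125 mm from the post's axis, 48 mm above the table; passes 3 mm over the board. The foot need not touch the board.
- hole (a point): Centre of the mounting hole (6 mm, in a 13 mm bare metal ring) at the board corner nearest the clamp post, on the board's upper face 45 mm above the table, 125 mm from the post's axis. The board (190 by 150 mm, green, parts up to 8 mm tall) is fixed on standoffs between the rails. The arm starts swung 0.5 to 1.2 rad counter-clockwise (from above) of it.
- jar: Bystander: small white jar, 48 mm diameter, 50 mm tall, origin under its base.
- nozzle: Bystander: stepped round aluminium nozzle, 44 mm diameter, 45 mm tall, origin under its base.
- tray: Bystander: grey parts tray 100 by 70 by 22 mm, origin under its base.

How it is judged:
By the outcome, as a careful person would: the job done as asked, in the order asked, and still so for the second after the job is handed in, with the robot touching nothing.
It also fails if it takes over 72 s, if anything falls off the work surface, if the arm or the gripper's body presses on something with over 40 N, if the wrist force passes 120 N, or if a joint passes its speed limit or range.

## Robot

A 6-joint arm with a two-finger parallel gripper is mounted at the origin on the work surface. World frame = base frame: x ahead of the robot, y to its left, z up, the work surface at z = 0. Lengths are in m, angles in rad, forces in N, time in s.
With the tool pointing down it reaches from about 0.35 to 0.775 m from the base axis. Payload 5.5 kg.
Tool frame: the origin (TCP) lies midway between the tips of the shut fingers; the grasp point (between the pads) lies 19 mm behind it (env.tcp_to_grasp is the distance from the TCP to the grasp point, in m); z points along the fingers, y is the direction in which the jaws open and shut (so a half turn about z gives the same grasp; the last joint's range is limited). The gripper opens to 85 mm and grips with 20 to 120 N. Pads are 22 mm wide; open, the fingers measure 114 mm over their backs; the gripper's body (76 mm by 85 mm) begins 54 mm behind the grasp point. The pads swing forward as they close: fully open they stand 13 mm farther back than shut.
Start: joints at [-1.309, 0.313, 0.046, 1.304, 0, 1.431], TCP at [0.225, -0.529, 0.231] pointing down, gripper open.
Joint ranges: [-2.76, 2.76], [-0.86, 1.69], [-1.03, 1.26], [-2.2, 2.34], [-1.47, 1.5], [-3.14, 3.14]. Speed limits (rad/s): [2.57, 2.57, 3.14, 3.14, 3.14, 3.14].

## Interface

Orientations are given as a unit quaternion [w, x, y, z].
In Python, from workcell import get_state, viewer, hand_in, finder, env gives the robot as it stands.
- The arm moves only by the tool arm_command, never from a script. Its argument "motion" is a list of rows, each an object of numbers: "x", "y", "z": the shift along the tool's x, y, z in mm; "rx", "ry", "rz": the turn, a rotation vector about the tool's x, y, z in degrees; "hand": the closure, from -1 (fully open) to 1 (shut). A call has 1 to 10 rows; each row is the pose to reach, as a shift and turn from the pose commanded when the call began, along the tool's axes at that moment; what a row does not reach only later rows make up. A row lasts 1/8 s, in which the tool goes at most 62.5 mm and 10.7 degrees, less where a joint would pass 70% of its speed; a pose out of reach is approached as far as the arm can. A call with a gripper value outside its range is refused whole. The fingers move at their own pace and stop on an object; "force" is the grip in N (left out, the last holds). Time passes only in rows, so rows that repeat a pose let the fingers close. It gives the time, the measured TCP pose, the force and the opening at its end, in the units of the state.
- get_state(): the state, without advancing time (a new reading comes with each control period).
- viewer.read_camera(name): name is "scene" or "side" or "wrist"; returns a dict with "image" (400x640x3 uint8, red, green, blue), "z_map" (400x640 float32, m along the optical axis (not along the pixel's ray), 0 where there is no reading), "intrinsics" (3x3 intrinsics, pixels), "k1" (the pictures are not rectified: a ray, as slopes to the right and down, at radius r is drawn at 1 + k1 r^2 times it, then the intrinsics apply), "rvec" (rotation vector, rad) and "tvec" (3), from world to camera coordinates, as OpenCV has them. Camera axes: x right, y down, z forward; pixel columns grow to the right and rows downward; lengths in m; the calibration is good to about 2 mm. A picture is of the moment at which its call begins.
- hand_in(): hands the job in, once; it reports no verdict.
Trained networks look in a picture, given as the dict that the camera call returned (one of the last four; its "shot" number tells which), for a name from the list of things; names that differ only in an ending like _2 or _b are one class to them, and where a whole thing is asked for, a point or a joint stands for the part that bears it (a point fixed in the world has none). Each returns a list of dicts, best first, with "score" (0 to 1); they miss things now and then, are a little off and sometimes report something else, mostly with a low value. They report only what shows in the picture. A call takes as long as a camera call.
- finder.find_in(picture, query): "at" ([column, row] in pixels, amid what is visible of it).
- finder.masks_of(picture, query): "region" (400x640 bool, what is visible of it) and "at" ([column, row] in pixels, amid what is visible of it).
The state is a dict: "clock": time; "joint_pos": joint angles; "qvel": joint speeds; "tau": joint torques, N m; "tcp_pos": TCP position; "orientation": TCP orientation; "wrist_force": force on the tool from outside, world axes, zero at the start; "ft_torque": the same for the moment, N m; "finger_gap": finger opening in m.
Only numpy, scipy, OpenCV 4.12 (cv2) and the standard library are available. Lean on these libraries where they do the work, as an engineer would, in place of code of your own. Each camera call takes 0.05 s, during which the arm holds its last target.

## Working session

There is one attempt and no reset: what is moved stays moved. The work goes in short steps, Python scripts to look and compute and a tool call to move; the robot and the scene stay as the last step left them, time stands still between calls to the robot, and variables do not carry over. Pictures are saved under pics/ and viewed, and the job is handed in when it is done.

Besides the shell and the picture viewer there is one more tool, called after "Request:" by a JSON object that holds its "fn" and its "kwargs". arm_command: Moves the arm, as the interface text tells. Its arguments: {"type":"object","properties":{"motion":{"type":"array","items":{"type":"object","properties":{"x":{"type":"number"},"y":{"type":"number"},"z":{"type":"number"},"rx":{"type":"number"},"ry":{"type":"number"},"rz":{"type":"number"},"hand":{"type":"number"}}}},"force":{"type":"number"}},"required":["motion"]}

```bash
mkdir -p pics; ls
cat > h.py <<'E'
import numpy as np, cv2
from workcell import get_state, viewer, hand_in, finder, env
def snap(n,f=None):
    p=viewer.read_camera(n)
    if f: cv2.imwrite('pics/'+f,p['image'][:,:,::-1])
    return p
def RT(p):
    return cv2.Rodrigues(np.array(p['rvec'],float))[0],np.array(p['tvec'],float).ravel()
def ray(p,uv):
    K=np.array(p['intrinsics']);k1=float(p['k1'])
    d=np.array([(uv[0]-K[0,2])/K[0,0],(uv[1]-K[1,2])/K[1,1]])
    s=cv2.undistortPoints(np.array([[uv]],float),K,np.array([k1,0,0,0,0.]))[0,0]
    R,t=RT(p); return -R.T@t, R.T@np.array([s[0],s[1],1])
def atz(p,uv,z):
    c,d=ray(p,uv); return c+d*(z-c[2])/d[2]
def depth(p,uv):
    c,d=ray(p,uv); zz=p['z_map'][int(round(uv[1])),int(round(uv[0]))]; return c+d*zz
def proj(p,X):
    K=np.array(p['intrinsics']);
    return cv2.projectPoints(np.array(X,float).reshape(-1,1,3),np.array(p['rvec'],float),np.array(p['tvec'],float),K,np.array([float(p['k1']),0,0,0,0.]))[0].reshape(-1,2)
E
python3 - <<'E'
from h import *
s=get_state(); print({k:np.round(v,3) for k,v in s.items()})
Z=dict(knob_top=.142,stub=.100,tip=.048,hole=.045,washer=.08,jar=0.05,nozzle=.045,tray=.02,finger=.07)
for n in ['scene','side','wrist']:
    p=snap(n,n+'0.png'); 
    c,_=ray(p,(320,200)); print(n,'cam',c.round(3))
    for q in Z:
        for r in finder.find_in(p,q)[:2]:
            print(n,q,round(r['score'],2),np.round(r['at'],1),atz(p,r['at'],Z[q]).round(4),depth(p,r['at']).round(3))
E
```

```text
pics
{'clock': np.float64(0.0), 'joint_pos': array([-1.309,  0.314,  0.045,  1.304,  0.   ,  1.431]), 'qvel': array([ 0.001,  0.001, -0.001,  0.   , -0.001,  0.   ]), 'tau': array([-0.0000e+00, -4.8063e+01,  2.9853e+01,  2.0000e-02, -0.0000e+00,
        0.0000e+00]), 'tcp_pos': array([ 0.225, -0.529,  0.23 ]), 'orientation': array([-0.001,  0.98 ,  0.2  , -0.   ]), 'wrist_force': array([ 0.149, -0.467,  0.62 ]), 'ft_torque': array([ 0.013,  0.024, -0.026]), 'finger_gap': np.float64(0.085)}
scene cam [0.956 0.579 1.091]
scene knob_top 0.56 [256.1 307.8] [0.8116 0.1427 0.142 ] [0.797 0.099 0.047]
scene stub 0.76 [343.7 248.8] [0.5544 0.118  0.1   ] [0.544 0.106 0.074]
scene tip 0.68 [345.1 246.8] [0.5268 0.0912 0.048 ] [0.536 0.102 0.071]
scene hole 0.71 [256.7 278.9] [0.7561 0.0342 0.045 ] [0.757 0.036 0.048]
scene hole 0.55 [254.3 315. ] [0.8095 0.1111 0.045 ] [0.808 0.105 0.031]
scene washer 0.43 [337.3 237.4] [0.5388 0.0726 0.08  ] [0.539 0.073 0.081]
scene jar 0.58 [345.1 243.3] [0.5212 0.0838 0.05  ] [0.527 0.09  0.064]
scene nozzle 0.78 [214.6 146.6] [ 0.6245 -0.4198  0.045 ] [ 
[... 159 characters left out ...]
32 0.088 0.069]
side cam [-0.099 -1.141  0.926]
side knob_top 0.67 [390.1 180.9] [ 0.7441 -0.1167  0.142 ] [0.862 0.026 0.033]
side stub 0.27 [343.1 309. ] [ 0.34   -0.4882  0.1   ] [ 0.386 -0.419  0.012]
side tip 0.47 [342.7 309.8] [ 0.3653 -0.449   0.048 ] [ 0.386 -0.417  0.008]
side tip 0.33 [391.2 183.3] [ 0.8386 -0.0094  0.048 ] [ 0.84  -0.008  0.047]
side hole 0.81 [368.9 187.7] [0.7531 0.0072 0.045 ] [0.749 0.002 0.049]
side nozzle 0.68 [414.5 284.3] [ 0.5853 -0.4607  0.045 ] [ 0.597 -0.449  0.03 ]
side tray 0.73 [340.6 308.3] [ 0.378  -0.4198  0.02  ] [ 0.386 -0.408  0.006]
wrist cam [ 0.297 -0.499  0.373]
wrist tray 0.59 [277.7  27.3] [ 0.3642 -0.4177  0.02  ] [ 0.368 -0.414  0.002]
```

View pics/scene0.png

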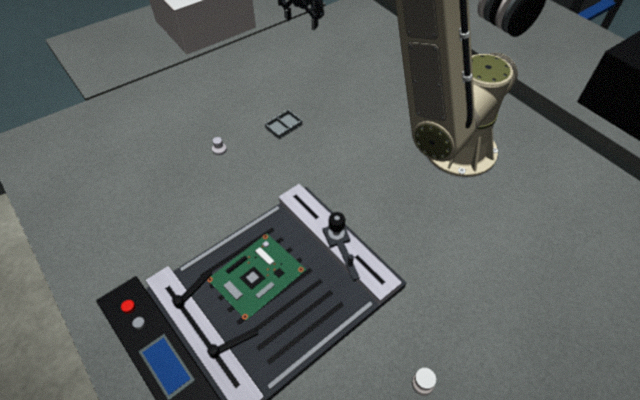

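View pics/side0.png

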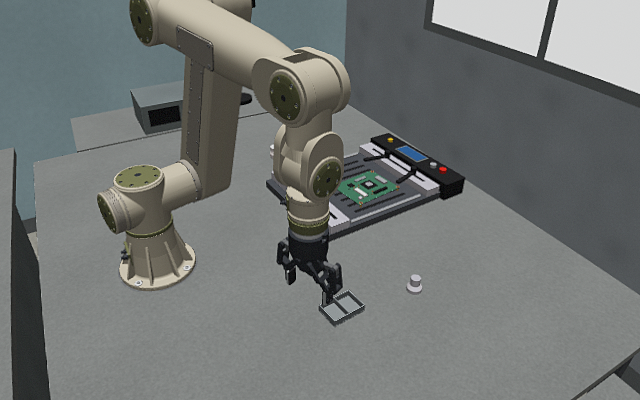

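Run:
```python
import cv2
a=cv2.imread('pics/scene0.png')[150:350,220:420]; cv2.imwrite('pics/sc_c.png',cv2.resize(a,(600,600),interpolation=cv2.INTER_CUBIC))
a=cv2.imread('pics/side0.png')[100:260,250:450]; cv2.imwrite('pics/si_c.png',cv2.resize(a,(750,600),interpolation=cv2.INTER_CUBIC))
```

```text
(no output)
```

View pics/sc_c.png

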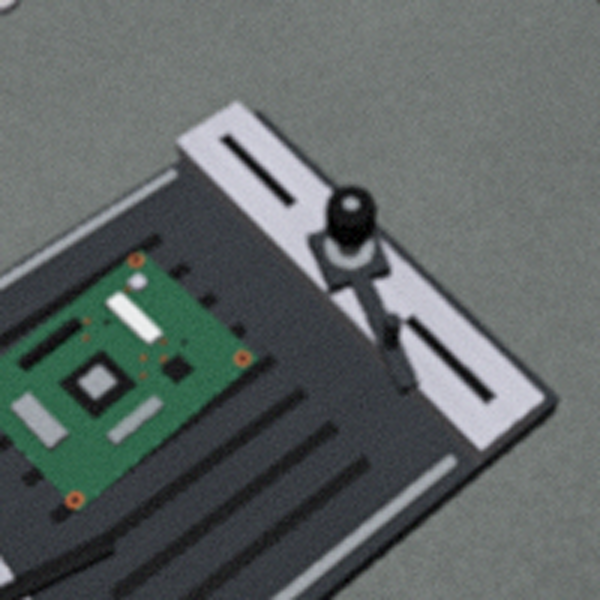

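The scene crop shows the knob top near pixel (337,216). The stub is near (350,256), with board holes near (265,237), (301,269) and (245,317). I'll measure these next.

Run:
```python
from h import *
p=snap('scene')
k=atz(p,(336.8,216.5),.142); print('knob',k.round(4),depth(p,(336.8,216.5)).round(4))
for uv in [(265.3,236.7),(300.7,269.3),(244.7,316.7)]:
    h=atz(p,uv,.045); print(uv,h.round(4),np.linalg.norm(h[:2]-k[:2]).round(4))
for uv in [(350.5,256)]:
    h=atz(p,uv,.11); print('stubtop',h.round(4),depth(p,uv),np.linalg.norm(h[:2]-k[:2]).round(4))
# knob cloud
ys,xs=np.mgrid[200:300,290:400]
P=np.array([depth(p,(x,y)) for x,y in zip(xs.ravel(),ys.ravel())])
m=(P[:,2]>.125); print(m.sum(),P[m].mean(0).round(4),P[m].min(0).round(4),P[m].max(0).round(4))
for q in ['knob_top','knob_grip','boss_top','washer','finger','hole','stub','tip','jar','bed']:
    for r in finder.masks_of(p,q)[:4]:
        print(q,round(r['score'],2),np.round(r['at'],1),r['region'].sum())
```

```text
knob [0.5286 0.0548 0.142 ] [0.5301 0.0565 0.1452]
(265.3, 236.7) [ 0.674  -0.0576  0.045 ] 0.1837
(300.7, 269.3) [0.6546 0.0761 0.045 ] 0.1278
(244.7, 316.7) [0.8295 0.1014 0.045 ] 0.3045
stubtop [0.5577 0.1479 0.11  ] [0.55747083 0.14770425 0.10944133] 0.0976
285 [0.6141 0.1605 0.3196] [0.5128 0.0404 0.1254] [0.9559 0.5787 1.0912]
knob_top 0.92 [254.3 310.8] 33122
knob_grip 0.84 [252.5 313.4] 33029
boss_top 0.85 [347.2 248.1] 606
washer 0.4 [338.6 235.5] 108
finger 0.91 [346.8 249.2] 471
finger 0.61 [251.1 314.8] 32673
hole 0.57 [254.5 278.9] 4122
hole 0.3 [343.1 247.5] 613
stub 0.66 [344.9 248.9] 504
tip 0.78 [347.1 254.6] 466
jar 0.65 [423.  381.8] 480
bed 0.59 [252.5 314.1] 33205
```

```bash
cat >> h.py <<'E'
from scipy.spatial.transform import Rotation as Ro
def tool():
    s=get_state(); q=s['orientation']; return np.array(s['tcp_pos']),Ro.from_quat([q[1],q[2],q[3],q[0]]),s
def goto(pos,yaw=None):
    """print shift in tool axes mm and rotvec deg; yaw = world angle of tool y axis (jaw dir)"""
    t,R,s=tool()
    d=R.inv().apply((np.array(pos)-t))*1000
    cy=R.apply([0,1,0]); cur=np.arctan2(cy[1],cy[0])
    out=None
    if yaw is not None:
        y=np.array([np.cos(yaw),np.sin(yaw),0]);z=np.array([0,0,-1.]);x=np.cross(y,z)
        T=Ro.from_matrix(np.array([x,y,z]).T); out=np.degrees((R.inv()*T).as_rotvec())
    print('tcp',t.round(4),'jaw yaw',round(np.degrees(cur),1),'shift',d.round(1),'rot',None if out is None else out.round(1),'j',np.round(s['joint_pos'],2),'F',np.round(s['wrist_force'],2),'T',np.round(s['ft_torque'],3),'gap',round(float(s['finger_gap']),4),'t',round(float(s['clock']),2))
E
python3 -c "
from h import *
goto((.44,.0555,.25),np.radians(-90)); goto((.49,.1,.25))"
```

```text
tcp [ 0.2249 -0.5292  0.2313] jaw yaw -67.0 shift [ 426.7 -454.   -18.7] rot [ 0. -0. 23.] j [-1.31  0.31  0.05  1.3   0.    1.43] F [-0.33  0.35  0.19] T [-0.01  -0.041 -0.029] gap 0.0855 t 2.05
tcp [ 0.2249 -0.5292  0.2313] jaw yaw -67.0 shift [ 490.1 -475.4  -18.7] rot None j [-1.31  0.31  0.05  1.3   0.    1.43] F [-0.33  0.35  0.19] T [-0.01  -0.041 -0.029] gap 0.0855 t 2.05
```

Request:
{"fn": "arm_command", "kwargs": {"motion": [{"x": 43, "y": -45, "z": -2}, {"x": 85, "y": -91, "z": -4}, {"x": 128, "y": -136, "z": -6}, {"x": 171, "y": -182, "z": -8}, {"x": 213, "y": -227, "z": -10}, {"x": 256, "y": -272, "z": -12}, {"x": 299, "y": -318, "z": -14}, {"x": 341, "y": -363, "z": -16}, {"x": 384, "y": -409, "z": -18}, {"x": 427, "y": -454, "z": -19}]}}

```text
invalid input at $.motion[0]: expected keys x, y, z, rx, ry, rz, hand
```

Request:
{"fn": "arm_command", "kwargs": {"motion": [{"x": 0, "y": 0, "z": 0}, {"x": 0, "y": 0, "z": 0}, {"x": 0, "y": 0, "z": 0}]}}

```text
invalid input at $.motion[0]: expected keys x, y, z, rx, ry, rz, hand
```

Run:
```python
from h import *
p=snap('wrist','w1.png'); print(ray(p,(320,200))[0].round(3)); np.savez('w1.npz',**{k:p[k] for k in ['image','z_map','intrinsics','k1','rvec','tvec']})
goto((.529,.0555,.25))
```

```text
[ 0.297 -0.499  0.373]
tcp [ 0.2249 -0.5293  0.2313] jaw yaw -67.0 shift [ 508.6 -419.2  -18.8] rot None j [-1.31  0.31  0.05  1.3  -0.    1.43] F [ 0.36 -0.12  1.03] T [ 0.002 -0.007 -0.002] gap 0.0852 t 2.1
```

View pics/w1.png

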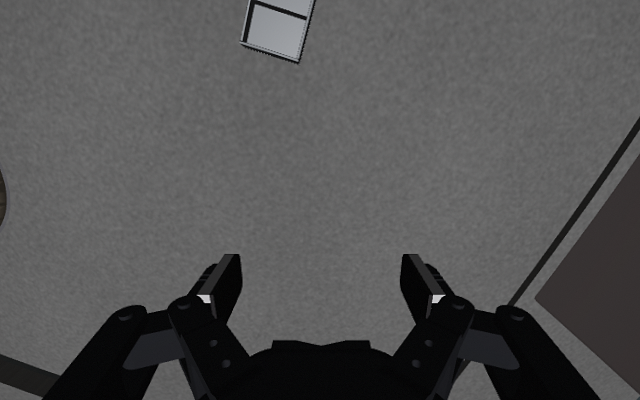

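The move was refused because every key is needed in each row. The wrist picture still shows only the tray at the start pose.

Request:
{"fn": "arm_command", "kwargs": {"motion": [{"x": 43, "y": -45, "z": -2, "rx": 0, "ry": 0, "rz": 0, "hand": -1}, {"x": 85, "y": -91, "z": -4, "rx": 0, "ry": 0, "rz": 0, "hand": -1}, {"x": 128, "y": -136, "z": -6, "rx": 0, "ry": 0, "rz": 0, "hand": -1}, {"x": 171, "y": -182, "z": -8, "rx": 0, "ry": 0, "rz": 0, "hand": -1}, {"x": 213, "y": -227, "z": -10, "rx": 0, "ry": 0, "rz": 0, "hand": -1}, {"x": 256, "y": -272, "z": -12, "rx": 0, "ry": 0, "rz": 0, "hand": -1}, {"x": 299, "y": -318, "z": -14, "rx": 0, "ry": 0, "rz": 0, "hand": -1}, {"x": 341, "y": -363, "z": -16, "rx": 0, "ry": 0, "rz": 0, "hand": -1}, {"x": 384, "y": -409, "z": -18, "rx": 0, "ry": 0, "rz": 0, "hand": -1}, {"x": 427, "y": -454, "z": -19, "rx": 0, "ry": 0, "rz": 0, "hand": -1}]}}

```text
clock: 3.35
tcp_pos: [0.4408, 0.0574, 0.2508]
orientation: [0.0, 0.98, 0.2, 0.001]
wrist_force: [0.6, -1.1, 0.5]
finger_gap: 0.0855
```

Run:
```python
from h import *
goto((.44,.0555,.25))
```

```text
tcp [0.4408 0.0574 0.2508] jaw yaw -67.0 shift [-1.5  1.4  0.8] rot None j [-0.05  0.05 -0.23  1.29 -0.    2.69] F [ 0.64 -1.1   0.52] T [-0.038 -0.046 -0.044] gap 0.0855 t 3.35
```

Run:
```python
from h import *
p=snap('wrist','w2.png'); print(ray(p,(320,200))[0].round(3)); np.savez('w2.npz',**{k:p[k] for k in ['image','z_map','intrinsics','k1','rvec','tvec']})
for q,z in [('knob_top',.142),('hole',.045),('stub',.112)]:
    for r in finder.find_in(p,q)[:2]: print(q,round(r['score'],2),np.round(r['at'],1),atz(p,r['at'],z).round(4))
goto((.529,.0555,.25))
```

```text
[0.513 0.088 0.393]
knob_top 0.58 [379.5  79.8] [0.5576 0.0528 0.142 ]
hole 0.83 [460.8  14.2] [ 0.6729 -0.0137  0.045 ]
stub 0.86 [316.9  76.5] [0.5423 0.1039 0.112 ]
stub 0.17 [558.7 304.2] [ 0.4232 -0.2781  0.112 ]
tcp [0.4401 0.0567 0.2502] jaw yaw -66.8 shift [81.2 36.1  0.1] rot None j [-0.05  0.05 -0.23  1.29 -0.    2.68] F [ 0.29 -1.18  0.38] T [-0.012 -0.019 -0.002] gap 0.085 t 3.55
```

View pics/w2.png

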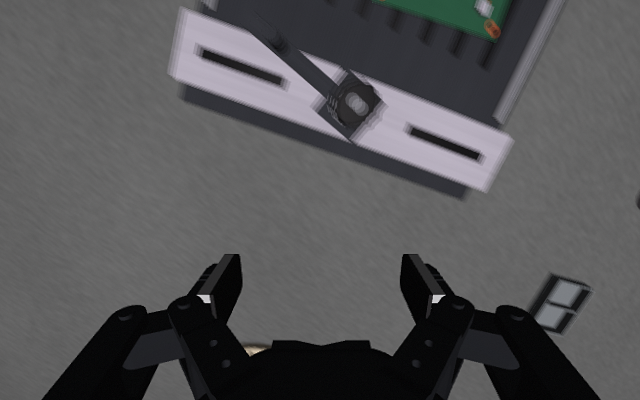

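The picture is blurred because the arm was still moving. The knob top is near (357,102), and the hole isn't in frame yet. I'll go closer and let it settle.

Request:
{"fn": "arm_command", "kwargs": {"motion": [{"x": 40, "y": 10, "z": 0, "rx": 0, "ry": 0, "rz": 0, "hand": -1}, {"x": 60, "y": 20, "z": 0, "rx": 0, "ry": 0, "rz": 0, "hand": -1}, {"x": 60, "y": 20, "z": 0, "rx": 0, "ry": 0, "rz": 0, "hand": -1}, {"x": 60, "y": 20, "z": 0, "rx": 0, "ry": 0, "rz": 0, "hand": -1}, {"x": 60, "y": 20, "z": 0, "rx": 0, "ry": 0, "rz": 0, "hand": -1}]}}

```text
clock: 4.18
tcp_pos: [0.5024, 0.0598, 0.2505]
orientation: [0.0, 0.98, 0.199, -0.0]
wrist_force: [0.3, -0.3, 0.5]
finger_gap: 0.0856
```

Run:
```python
from h import *
p=snap('wrist','w3.png'); print(ray(p,(320,200))[0].round(3)); np.savez('w3.npz',**{k:p[k] for k in ['image','z_map','intrinsics','k1','rvec','tvec']})
for q,z in [('hole',.045),('stub',.112)]:
    for r in finder.find_in(p,q)[:2]: print(q,round(r['score'],2),np.round(r['at'],1),atz(p,r['at'],z).round(4))
goto((.529,.0555,.25)); print(proj(p,[[.529,.0555,.142],[.6546,.0761,.045],[.5577,.1479,.112]]))
```

```text
[0.575 0.09  0.393]
hole 0.64 [431.9  40. ] [0.6975 0.0057 0.045 ]
hole 0.42 [296.2 127.5] [0.5477 0.1108 0.045 ]
stub 0.73 [296.  131.5] [0.5492 0.1056 0.112 ]
tcp [0.5028 0.0603 0.2506] jaw yaw -67.0 shift [22.3 14.6  0.6] rot None j [-0.04  0.17 -0.09  1.31 -0.    2.7 ] F [0.22 0.05 0.09] T [-0.037 -0.003 -0.009] gap 0.0856 t 4.33
[[335.70702477 176.00991732]
 [359.44418952  50.69046752]
 [258.39308803 105.71539767]]
```

View pics/w3.png

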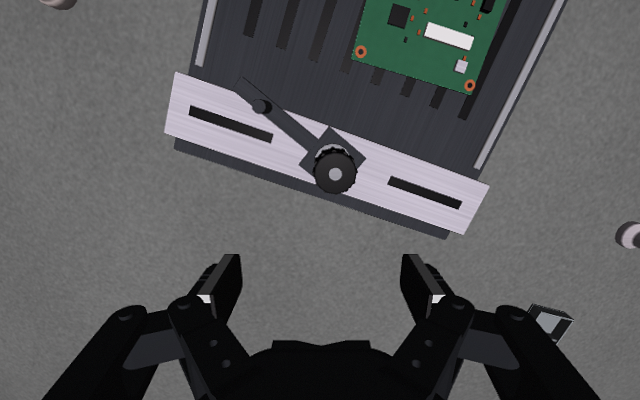

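Here the knob top is at (335,174), the stub top at (262,106) and the near-corner hole at (361,51). All agree with the scene estimates, so I'll refine them.

Run:
```python
from h import *
p=dict(np.load('w3.npz')); im=p['image']
a=np.zeros((600,600,3),np.uint8)
def c(u,v,r): return cv2.resize(im[v-r:v+r,u-r:u+r,::-1],(300,300),interpolation=cv2.INTER_CUBIC)
a[:300,:300]=c(335,174,30);a[:300,300:]=c(262,106,15);a[300:,:300]=c(361,51,15)
cv2.imwrite('pics/crops.png',a)
k=atz(p,(335,174),.142);s=atz(p,(262,105.5),.112);h=atz(p,(361,51),.045)
print(k,s,h,depth(p,(335,174)),depth(p,(262,106)),depth(p,(366,60)))
for n,x in(('stub',s),('hole',h)):
    d=x-k; print(n,np.hypot(*d[:2]),np.degrees(np.arctan2(d[1],d[0])))
```

```text
[0.53047266 0.05686745 0.142     ] [0.55923032 0.14475242 0.112     ] [0.65501011 0.07434243 0.045     ] [0.53071348 0.0570497  0.14336937] [0.55877655 0.14467111 0.11162479] [0.64909193 0.06498674 0.04359534]
stub 0.09247038174675085 71.88090697254185
hole 0.12575751088187126 7.987542678084061
```

View pics/crops.png

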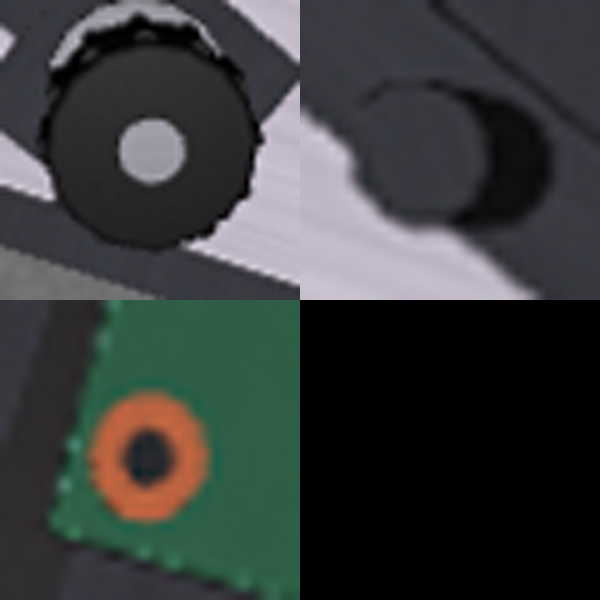

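Run:
```python
from h import *
p=dict(np.load('w3.npz'))
k=atz(p,(335.0,173.6),.142);s=atz(p,(258.8,105.2),.112);h=atz(p,(360.4,51.3),.045)
print(k,s,h)
for n,x in(('stub',s),('hole',h)):
    d=x-k; print(n,np.hypot(*d[:2]),np.degrees(np.arctan2(d[1],d[0])))
t,R,st=tool(); print(t)
goto((k[0],k[1],.2)); goto((k[0],k[1],.11))
```

```text
[0.53081569 0.05701951 0.142     ] [0.55829807 0.1476946  0.112     ] [0.65445902 0.07483562 0.045     ]
stub 0.09474836886790639 73.13866003539687
hole 0.12492032204809672 8.19946943146788
[0.50277082 0.06025106 0.25057661]
tcp [0.5028 0.0603 0.2506] jaw yaw -67.0 shift [24.5 13.9 50.6] rot None j [-0.04  0.17 -0.09  1.31 -0.    2.7 ] F [0.22 0.05 0.09] T [-0.037 -0.003 -0.009] gap 0.0856 t 4.33
tcp [0.5028 0.0603 0.2506] jaw yaw -67.0 shift [ 24.5  13.9 140.6] rot None j [-0.04  0.17 -0.09  1.31 -0.    2.7 ] F [0.22 0.05 0.09] T [-0.037 -0.003 -0.009] gap 0.0856 t 4.33
```

Request:
{"fn": "arm_command", "kwargs": {"motion": [{"x": 24, "y": 14, "z": 40, "rx": 0, "ry": 0, "rz": 0, "hand": -1}, {"x": 24, "y": 14, "z": 90, "rx": 0, "ry": 0, "rz": 0, "hand": -1}, {"x": 24, "y": 14, "z": 130, "rx": 0, "ry": 0, "rz": 0, "hand": -1}, {"x": 24, "y": 14, "z": 142, "rx": 0, "ry": 0, "rz": 0, "hand": -1}, {"x": 24, "y": 14, "z": 142, "rx": 0, "ry": 0, "rz": 0, "hand": -1}, {"x": 24, "y": 14, "z": 142, "rx": 0, "ry": 0, "rz": 0, "hand": -0.3}], "force": 60}}

```text
clock: 5.08
tcp_pos: [0.5322, 0.0569, 0.1102]
orientation: [0.0, 0.98, 0.2, 0.002]
wrist_force: [-0.5, -0.3, 0.9]
finger_gap: 0.07
```

Run:
```python
from h import *
goto((.5305,.0568,.108))
```

```text
tcp [0.5322 0.0569 0.1102] jaw yaw -67.0 shift [-1.6 -0.6  2.2] rot None j [-0.04  0.3  -0.28  0.99 -0.    2.7 ] F [-0.53 -0.27  0.88] T [-0.004 -0.064  0.034] gap 0.07 t 5.08
```

Request:
{"fn": "arm_command", "kwargs": {"motion": [{"x": -1, "y": 0, "z": 0, "rx": 0, "ry": 0, "rz": 0, "hand": 0.2}, {"x": -1, "y": 0, "z": 0, "rx": 0, "ry": 0, "rz": 0, "hand": 1}, {"x": -1, "y": 0, "z": 0, "rx": 0, "ry": 0, "rz": 0, "hand": 1}, {"x": -1, "y": 0, "z": 0, "rx": 0, "ry": 0, "rz": 0, "hand": 1}], "force": 70}}

```text
clock: 5.58
tcp_pos: [0.5304, 0.0573, 0.11]
orientation: [-0.0, 0.98, 0.2, 0.001]
wrist_force: [-1.8, 2.8, 6.8]
finger_gap: 0.0385
```

Run:
```python
from h import *
goto((.5305,.0568,.108))
```

```text
tcp [0.5304 0.0573 0.11  ] jaw yaw -66.9 shift [-0.1  0.5  2. ] rot None j [-0.04  0.3  -0.28  0.99  0.    2.7 ] F [-1.77  2.84  6.84] T [ 0.556  0.429 -0.057] gap 0.0385 t 5.58
```

Request:
{"fn": "arm_command", "kwargs": {"motion": [{"x": 0, "y": 0, "z": 0, "rx": 0, "ry": 0, "rz": -5, "hand": 1}, {"x": 0, "y": 0, "z": 0, "rx": 0, "ry": 0, "rz": -10, "hand": 1}, {"x": 0, "y": 0, "z": 0, "rx": 0, "ry": 0, "rz": -15, "hand": 1}]}}

```text
clock: 5.95
tcp_pos: [0.5305, 0.0571, 0.11]
orientation: [-0.0, 0.945, 0.327, 0.001]
wrist_force: [-1.8, 1.4, 6.2]
finger_gap: 0.0382
```

```bash
python3 -c "
from h import *
goto((.5305,.0568,.108))"
```

```text
tcp [0.5305 0.0571 0.11  ] jaw yaw -51.8 shift [-0.2  0.2  2. ] rot None j [-0.04  0.3  -0.28  0.99  0.    2.43] F [-1.81  1.4   6.18] T [ 0.413  0.402 -0.152] gap 0.0382 t 5.95
```

Request:
{"fn": "arm_command", "kwargs": {"motion": [{"x": 0, "y": 0, "z": 0, "rx": 0, "ry": 0, "rz": -5, "hand": 1}, {"x": 0, "y": 0, "z": 0, "rx": 0, "ry": 0, "rz": -10, "hand": 1}, {"x": 0, "y": 0, "z": 0, "rx": 0, "ry": 0, "rz": -15, "hand": 1}]}}

```text
clock: 6.32
tcp_pos: [0.5307, 0.0569, 0.11]
orientation: [0.0, 0.894, 0.448, 0.001]
wrist_force: [-1.3, 1.3, 5.9]
finger_gap: 0.0386
```

```bash
python3 -c "
from h import *
goto((.5305,.0568,.108))"
```

```text
tcp [0.5307 0.0569 0.11  ] jaw yaw -36.8 shift [-0.2 -0.1  2. ] rot None j [-0.04  0.3  -0.28  0.99  0.    2.17] F [-1.34  1.35  5.86] T [ 0.339  0.277 -0.144] gap 0.0386 t 6.33
```

Request:
{"fn": "arm_command", "kwargs": {"motion": [{"x": 0, "y": 0, "z": 0, "rx": 0, "ry": 0, "rz": -5, "hand": 1}, {"x": 0, "y": 0, "z": 0, "rx": 0, "ry": 0, "rz": -10, "hand": 1}, {"x": 0, "y": 0, "z": 0, "rx": 0, "ry": 0, "rz": -15, "hand": 1}]}}

```text
clock: 6.7
tcp_pos: [0.531, 0.0568, 0.11]
orientation: [0.001, 0.828, 0.56, 0.001]
wrist_force: [-0.7, 1.6, 5.3]
finger_gap: 0.0383
```

```bash
python3 -c "
from h import *
goto((.5305,.0568,.108))"
```

```text
tcp [0.531  0.0568 0.11  ] jaw yaw -21.8 shift [-0.1 -0.5  2. ] rot None j [-0.04  0.3  -0.28  0.99  0.    1.91] F [-0.68  1.57  5.27] T [ 0.274  0.191 -0.139] gap 0.0383 t 6.7
```

Request:
{"fn": "arm_command", "kwargs": {"motion": [{"x": 0, "y": 0, "z": 0, "rx": 0, "ry": 0, "rz": -5, "hand": 1}, {"x": 0, "y": 0, "z": 0, "rx": 0, "ry": 0, "rz": -10, "hand": 1}]}}

```text
clock: 6.95
tcp_pos: [0.5312, 0.0567, 0.11]
orientation: [0.001, 0.776, 0.631, 0.001]
wrist_force: [0.3, 1.4, 5.9]
finger_gap: 0.0386
```

```bash
python3 -c "
from h import *
goto((.5305,.0568,.108)); print(get_state()['tau'])"
```

```text
tcp [0.5312 0.0567 0.11  ] jaw yaw -11.8 shift [-0.  -0.7  2. ] rot None j [-0.04  0.3  -0.28  0.99  0.    1.73] F [0.29 1.44 5.86] T [ 0.283  0.104 -0.191] gap 0.0386 t 6.95
[ -0.32944537 -42.09371209  25.45690298  -0.13970851  -0.29985144
   0.57730995]
```

Request:
{"fn": "arm_command", "kwargs": {"motion": [{"x": 0, "y": 0, "z": 0, "rx": 0, "ry": 0, "rz": -5, "hand": 1}, {"x": 0, "y": 0, "z": 0, "rx": 0, "ry": 0, "rz": -10, "hand": 1}]}}

```text
clock: 7.2
tcp_pos: [0.5314, 0.0567, 0.11]
orientation: [0.001, 0.718, 0.696, 0.001]
wrist_force: [-0.1, 1.7, 5.5]
finger_gap: 0.038
```

```bash
python3 -c "
from h import *
goto((.5305,.0568,.108)); print(get_state()['tau'])"
```

```text
tcp [0.5314 0.0567 0.11  ] jaw yaw -1.8 shift [ 0.1 -0.9  2. ] rot None j [-0.04  0.3  -0.28  0.99  0.    1.56] F [-0.11  1.67  5.47] T [ 0.222  0.009 -0.128] gap 0.038 t 7.2
[ -0.29071458 -42.29299664  25.31163096   0.07195764  -0.30677894
   0.56690309]
```

Request:
{"fn": "arm_command", "kwargs": {"motion": [{"x": 0, "y": 0, "z": 0, "rx": 0, "ry": 0, "rz": -5, "hand": 1}, {"x": 0, "y": 0, "z": 0, "rx": 0, "ry": 0, "rz": -10, "hand": 1}]}}

```text
clock: 7.45
tcp_pos: [0.5315, 0.0567, 0.11]
orientation: [0.001, 0.655, 0.756, 0.001]
wrist_force: [0.5, 0.8, 4.1]
finger_gap: 0.0381
```

```bash
python3 -c "
from h import *
goto((.5305,.0568,.108)); print(get_state()['tau'])"
```

```text
tcp [0.5315 0.0567 0.11  ] jaw yaw 8.2 shift [ 0.3 -1.   2. ] rot None j [-0.04  0.3  -0.28  0.99  0.    1.38] F [0.52 0.78 4.15] T [ 0.238 -0.089 -0.156] gap 0.0381 t 7.45
[ -0.32188003 -42.49064684  25.16655385   0.2856789   -0.34253072
   0.56324903]
```

Request:
{"fn": "arm_command", "kwargs": {"motion": [{"x": 0, "y": 0, "z": 0, "rx": 0, "ry": 0, "rz": -5, "hand": 1}, {"x": 0, "y": 0, "z": 0, "rx": 0, "ry": 0, "rz": -10, "hand": 1}]}}

```text
clock: 7.7
tcp_pos: [0.5317, 0.0567, 0.11]
orientation: [0.002, 0.587, 0.81, 0.001]
wrist_force: [2.4, 0.5, 3.7]
finger_gap: 0.0384
```

```bash
python3 -c "
from h import *
goto((.5305,.0568,.108)); print(get_state()['tau'])"
```

```text
tcp [0.5317 0.0567 0.11  ] jaw yaw 18.2 shift [ 0.4 -1.1  2. ] rot None j [-0.04  0.3  -0.28  0.99  0.    1.21] F [2.41 0.53 3.67] T [ 0.281 -0.111 -0.131] gap 0.0384 t 7.7
[ -0.41647967 -42.6822567   25.02569318   0.4954192   -0.40773871
   0.56244973]
```

Request:
{"fn": "arm_command", "kwargs": {"motion": [{"x": 0, "y": 0, "z": 0, "rx": 0, "ry": 0, "rz": -5, "hand": 1}, {"x": 0, "y": 0, "z": 0, "rx": 0, "ry": 0, "rz": -10, "hand": 1}]}}

```text
clock: 7.95
tcp_pos: [0.5319, 0.0568, 0.11]
orientation: [0.002, 0.514, 0.858, 0.001]
wrist_force: [3.0, 1.6, 3.0]
finger_gap: 0.0382
```

```bash
python3 -c "
from h import *
goto((.5305,.0568,.108)); print(get_state()['tau'])"
```

```text
tcp [0.5319 0.0568 0.11  ] jaw yaw 28.2 shift [ 0.7 -1.2  2. ] rot None j [-0.04  0.3  -0.28  0.99  0.    1.03] F [3.04 1.6  3.05] T [ 0.328 -0.278 -0.126] gap 0.0382 t 7.95
[ -0.56795178 -42.86046267  24.89394128   0.6941814   -0.50249834
   0.56161031]
```

Request:
{"fn": "arm_command", "kwargs": {"motion": [{"x": 0, "y": 0, "z": 0, "rx": 0, "ry": 0, "rz": 0, "hand": -1}, {"x": 0, "y": 0, "z": 0, "rx": 0, "ry": 0, "rz": 0, "hand": -1}, {"x": 0, "y": 0, "z": 0, "rx": 0, "ry": 0, "rz": 0, "hand": -1}, {"x": 0, "y": 0, "z": -30, "rx": 0, "ry": 0, "rz": 0, "hand": -1}, {"x": 0, "y": 0, "z": -70, "rx": 0, "ry": 0, "rz": 0, "hand": -1}, {"x": 0, "y": 0, "z": -75, "rx": 0, "ry": 0, "rz": -10, "hand": -1}]}}

```text
clock: 8.7
tcp_pos: [0.5316, 0.0564, 0.1863]
orientation: [0.002, 0.436, 0.9, 0.001]
wrist_force: [0.3, 0.1, -0.6]
finger_gap: 0.0851
```

```bash
python3 -c "
from h import *
goto((.5583,.1477,.17),np.radians(163.1))"
```

```text
tcp [0.5316 0.0564 0.1863] jaw yaw 38.2 shift [55.3 77.4 16.4] rot [-1.000e-01  3.000e-01 -1.249e+02] j [-0.04  0.25 -0.15  1.16 -0.    0.86] F [ 0.29  0.07 -0.59] T [-0.024  0.028  0.02 ] gap 0.0851 t 8.7
```

Request:
{"fn": "arm_command", "kwargs": {"motion": [{"x": 10, "y": 10, "z": 0, "rx": 0, "ry": 0, "rz": -10.5, "hand": -1}, {"x": 20, "y": 25, "z": 0, "rx": 0, "ry": 0, "rz": -21, "hand": -1}, {"x": 30, "y": 40, "z": 0, "rx": 0, "ry": 0, "rz": -31.5, "hand": -1}, {"x": 40, "y": 55, "z": 0, "rx": 0, "ry": 0, "rz": -42, "hand": -1}, {"x": 50, "y": 70, "z": 0, "rx": 0, "ry": 0, "rz": -52.5, "hand": -1}, {"x": 55, "y": 77, "z": 0, "rx": 0, "ry": 0, "rz": -63, "hand": -1}, {"x": 55, "y": 77, "z": 0, "rx": 0, "ry": 0, "rz": -73.5, "hand": -1}, {"x": 55, "y": 77, "z": 0, "rx": 0, "ry": 0, "rz": -84, "hand": -1}, {"x": 55, "y": 77, "z": 0, "rx": 0, "ry": 0, "rz": -94.5, "hand": -1}, {"x": 55, "y": 77, "z": 0, "rx": 0, "ry": 0, "rz": -105, "hand": -1}]}}

```text
clock: 9.95
tcp_pos: [0.5565, 0.1472, 0.183]
orientation: [-0.0, -0.449, 0.894, 0.0]
wrist_force: [-0.0, -0.2, 0.0]
finger_gap: 0.0854
```

Request:
{"fn": "arm_command", "kwargs": {"motion": [{"x": 0, "y": 0, "z": 0, "rx": 0, "ry": 0, "rz": -10, "hand": -1}, {"x": 0, "y": 0, "z": 0, "rx": 0, "ry": 0, "rz": -20, "hand": -1}, {"x": 0, "y": 0, "z": 0, "rx": 0, "ry": 0, "rz": -20, "hand": -1}, {"x": 0, "y": 0, "z": 0, "rx": 0, "ry": 0, "rz": -20, "hand": -1}]}}

```text
clock: 10.45
tcp_pos: [0.5566, 0.1472, 0.1831]
orientation: [-0.0, -0.594, 0.805, 0.0]
wrist_force: [-0.5, 0.5, -0.1]
finger_gap: 0.0853
```

Run:
```python
from h import *
goto((.5583,.1477,.083),np.radians(163.1))
p=snap('scene','s2.png')
cv2.imwrite('pics/s2c.png',cv2.resize(p['image'][150:310,240:440,::-1],(750,600),interpolation=cv2.INTER_CUBIC))
```

```text
tcp [0.5566 0.1472 0.1831] jaw yaw 162.8 shift [ -1.   -1.5 100.1] rot [ 0.  -0.  -0.3] j [ 0.12  0.33 -0.05  1.19 -0.   -1.15] F [-0.47  0.5  -0.08] T [-0.021  0.043  0.055] gap 0.0853 t 10.45
```

View pics/s2c.png

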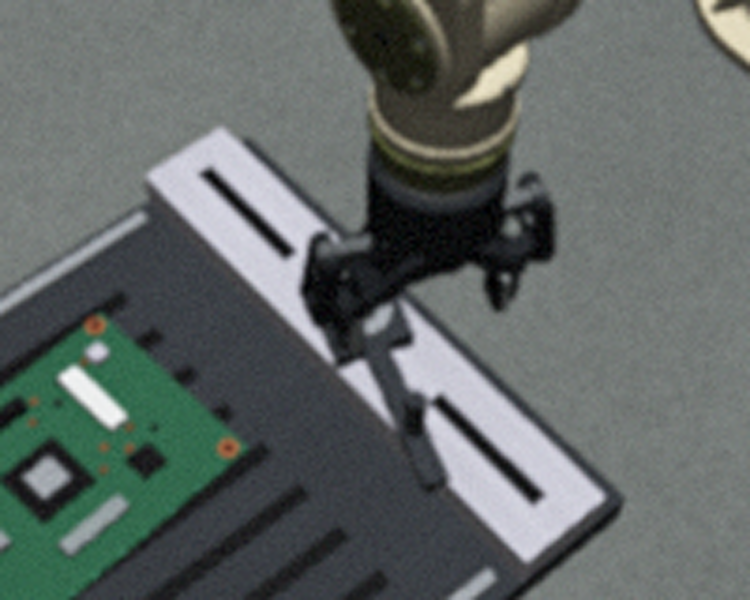

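The gripper is poised over the stub with the jaws across the arm. I'll descend and close gently.

Request:
{"fn": "arm_command", "kwargs": {"motion": [{"x": -1, "y": -1.5, "z": 40, "rx": 0, "ry": 0, "rz": 0, "hand": -1}, {"x": -1, "y": -1.5, "z": 80, "rx": 0, "ry": 0, "rz": 0, "hand": -1}, {"x": -1, "y": -1.5, "z": 100, "rx": 0, "ry": 0, "rz": 0, "hand": -1}, {"x": -1, "y": -1.5, "z": 100, "rx": 0, "ry": 0, "rz": 0, "hand": 0}, {"x": -1, "y": -1.5, "z": 100, "rx": 0, "ry": 0, "rz": 0, "hand": 0.4}, {"x": -1, "y": -1.5, "z": 100, "rx": 0, "ry": 0, "rz": 0, "hand": 1}, {"x": -1, "y": -1.5, "z": 100, "rx": 0, "ry": 0, "rz": 0, "hand": 1}, {"x": -1, "y": -1.5, "z": 100, "rx": 0, "ry": 0, "rz": 0, "hand": 1}], "force": 20}}

```text
clock: 11.5
tcp_pos: [0.5592, 0.148, 0.0842]
orientation: [0.001, -0.595, 0.804, -0.0]
wrist_force: [0.3, 0.9, 1.1]
finger_gap: 0.013
```

Run:
```python
from h import *
goto((.5583,.1477,.083),np.radians(163.1))
```

```text
tcp [0.5592 0.148  0.0842] jaw yaw 163.0 shift [0.6 0.7 1.2] rot [-0.1  0.1 -0.1] j [ 0.12  0.4  -0.2   0.97  0.   -1.15] F [0.32 0.95 1.07] T [ 0.187 -0.063 -0.039] gap 0.013 t 11.5
```

```bash
cat >> h.py <<'E'
def arc(k,angs):
    t,R,s=tool(); r=t[:2]-np.array(k)
    for a in angs:
        q=np.radians(a); n=np.array([r[0]*np.cos(q)-r[1]*np.sin(q),r[0]*np.sin(q)+r[1]*np.cos(q)])
        print(a,R.inv().apply([*(n-r),0]).round(4)*1000)
E
python3 - <<'E'
from h import *
arc((.5308,.0568),[-3,-6,-12,-18,-24,-30,-36,-42,-48,-54,-60,-64.5])
E
```

```text
-3 [ 0.2 -5.   0. ]
-6 [  0.6 -10.    0. ]
-12 [  2.2 -19.9   0. ]
-18 [  4.8 -29.5   0. ]
-24 [  8.5 -38.8   0.1]
-30 [ 13.1 -47.7   0.1]
-36 [ 18.5 -56.1   0.1]
-42 [ 24.9 -63.8   0.1]
-48 [ 32.  -70.8   0.1]
-54 [ 39.8 -77.1   0.1]
-60 [ 48.2 -82.5   0.1]
-64.5 [ 54.9 -86.    0.1]
```

Request:
{"fn": "arm_command", "kwargs": {"motion": [{"x": 0.2, "y": -5, "z": 0, "rx": 0, "ry": 0, "rz": 3, "hand": 1}, {"x": 0.6, "y": -10, "z": 0, "rx": 0, "ry": 0, "rz": 6, "hand": 1}]}}

```text
clock: 11.75
tcp_pos: [0.5678, 0.1447, 0.0838]
orientation: [0.0, -0.552, 0.834, 0.0]
wrist_force: [-1.1, 1.8, 2.7]
finger_gap: 0.013
```

Run:
```python
from h import *
goto((.5583,.1477,.083))
arc((.5308,.0568),[-6,-12,-18,-24,-30,-36,-42,-48,-54,-58.5])
```

```text
tcp [0.5678 0.1447 0.0838] jaw yaw 156.9 shift [1.  9.9 0.8] rot None j [ 0.11  0.42 -0.18  0.98  0.   -1.06] F [-1.08  1.8   2.69] T [ 0.335  0.289 -0.062] gap 0.013 t 11.75
-6 [  0.5 -10.   -0. ]
-12 [  2.  -19.8  -0. ]
-18 [  4.6 -29.5  -0. ]
-24 [  8.1 -38.8  -0. ]
-30 [ 12.6 -47.8  -0. ]
-36 [ 18.  -56.1  -0. ]
-42 [ 24.3 -63.9  -0. ]
-48 [ 31.3 -71.   -0. ]
-54 [ 39.  -77.3  -0. ]
-58.5 [ 45.2 -81.5  -0. ]
```

Moving the arm takes only about 2 N, so it swings freely.

Request:
{"fn": "arm_command", "kwargs": {"motion": [{"x": 0.5, "y": -10, "z": 0, "rx": 0, "ry": 0, "rz": 6, "hand": 1}, {"x": 2, "y": -19.8, "z": 0, "rx": 0, "ry": 0, "rz": 12, "hand": 1}, {"x": 4.6, "y": -29.5, "z": 0, "rx": 0, "ry": 0, "rz": 18, "hand": 1}, {"x": 8.1, "y": -38.8, "z": 0, "rx": 0, "ry": 0, "rz": 24, "hand": 1}, {"x": 12.6, "y": -47.8, "z": 0, "rx": 0, "ry": 0, "rz": 30, "hand": 1}, {"x": 18, "y": -56.1, "z": 0, "rx": 0, "ry": 0, "rz": 36, "hand": 1}, {"x": 24.3, "y": -63.9, "z": 0, "rx": 0, "ry": 0, "rz": 42, "hand": 1}, {"x": 31.3, "y": -71, "z": 0, "rx": 0, "ry": 0, "rz": 48, "hand": 1}, {"x": 39, "y": -77.3, "z": 0, "rx": 0, "ry": 0, "rz": 54, "hand": 1}, {"x": 45.2, "y": -81.5, "z": 0, "rx": 0, "ry": 0, "rz": 58.5, "hand": 1}]}}

```text
clock: 13.0
tcp_pos: [0.6257, 0.071, 0.0838]
orientation: [0.001, -0.073, 0.997, 0.0]
wrist_force: [1.5, 3.0, 2.6]
finger_gap: 0.0134
```

Request:
{"fn": "arm_command", "kwargs": {"motion": [{"x": 0, "y": 0, "z": 0, "rx": 0, "ry": 0, "rz": 0, "hand": 1}, {"x": 0, "y": 0, "z": 0, "rx": 0, "ry": 0, "rz": 0, "hand": 1}]}}

```text
clock: 13.25
tcp_pos: [0.6257, 0.0709, 0.0838]
orientation: [0.001, -0.075, 0.997, -0.0]
wrist_force: [1.9, 0.9, 2.6]
finger_gap: 0.0133
```

Run:
```python
from h import *
goto((.5583,.1477,.083))
t,R,s=tool(); d=t[:2]-np.array([.5308,.0568]); print(np.hypot(*d),np.degrees(np.arctan2(d[1],d[0])))
p=snap('wrist','w4.png')
q=snap('scene','s4.png'); cv2.imwrite('pics/s4c.png',cv2.resize(q['image'][190:310,240:390,::-1],(750,600),interpolation=cv2.INTER_CUBIC))
```

```text
tcp [0.6257 0.0709 0.0838] jaw yaw 98.6 shift [55.2 86.   0.7] rot None j [-0.01  0.49 -0.05  1.02 -0.   -0.16] F [1.86 0.9  2.64] T [ 0.094 -0.064 -0.01 ] gap 0.0133 t 13.25
0.09596229978028274 8.473909976531601
```

View pics/s4c.png

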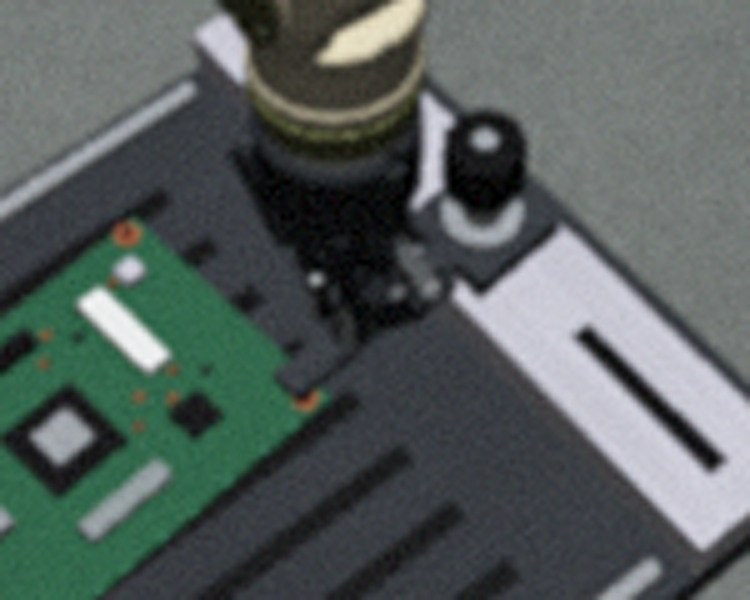

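View pics/w4.png

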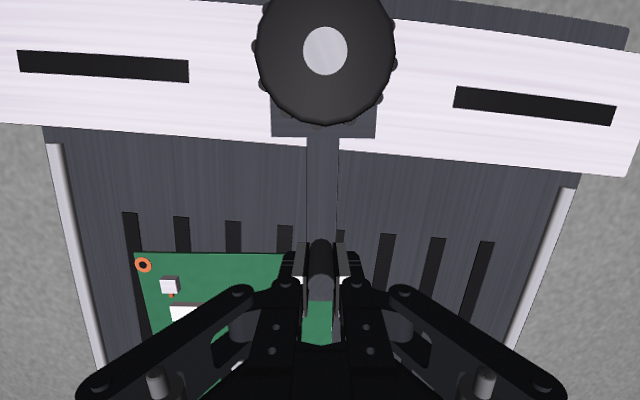

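The wrist view shows the bar end over the near corner, with the jaws still on the stub at about 8.5° against 8.2° for the hole. I'll let go, rise and measure.

Request:
{"fn": "arm_command", "kwargs": {"motion": [{"x": 0, "y": 0, "z": 0, "rx": 0, "ry": 0, "rz": 0, "hand": 0.5}, {"x": 0, "y": 0, "z": 0, "rx": 0, "ry": 0, "rz": 0, "hand": 0}, {"x": 0, "y": 0, "z": 0, "rx": 0, "ry": 0, "rz": 0, "hand": -0.3}, {"x": 0, "y": 0, "z": -40, "rx": 0, "ry": 0, "rz": 0, "hand": -1}, {"x": 0, "y": 0, "z": -90, "rx": 0, "ry": 0, "rz": 0, "hand": -1}, {"x": 20, "y": 0, "z": -140, "rx": 0, "ry": 0, "rz": 0, "hand": -1}, {"x": 40, "y": 0, "z": -170, "rx": 0, "ry": 0, "rz": 0, "hand": -1}, {"x": 40, "y": 0, "z": -170, "rx": 0, "ry": 0, "rz": 0, "hand": -1}, {"x": 40, "y": 0, "z": -170, "rx": 0, "ry": 0, "rz": 0, "hand": -1}, {"x": 40, "y": 0, "z": -170, "rx": 0, "ry": 0, "rz": 0, "hand": -1}]}}

```text
clock: 14.6
tcp_pos: [0.5853, 0.065, 0.2514]
orientation: [-0.001, -0.074, 0.997, 0.0]
wrist_force: [0.2, 0.6, 0.6]
finger_gap: 0.0853
```

Run:
```python
from h import *
p=snap('wrist','w5.png');np.savez('w5.npz',**{k:p[k] for k in ['image','z_map','intrinsics','k1','rvec','tvec']})
print(proj(p,[[.5308,.0568,.142],[.6545,.0748,.045],[.6251,.0708,.112]]))
goto((.531,.0568,.108))
```

```text
[[321.25014072 142.43268495]
 [320.63410803 228.82584441]
 [320.95856166 227.92561871]]
tcp [0.5853 0.065  0.2514] jaw yaw 98.5 shift [ 5.450e+01 -1.000e-01  1.436e+02] rot None j [-0.03  0.34  0.13  1.37 -0.   -0.17] F [ 0.17  0.03 -0.2 ] T [ 0.028 -0.038  0.024] gap 0.0853 t 14.65
```

View pics/w5.png

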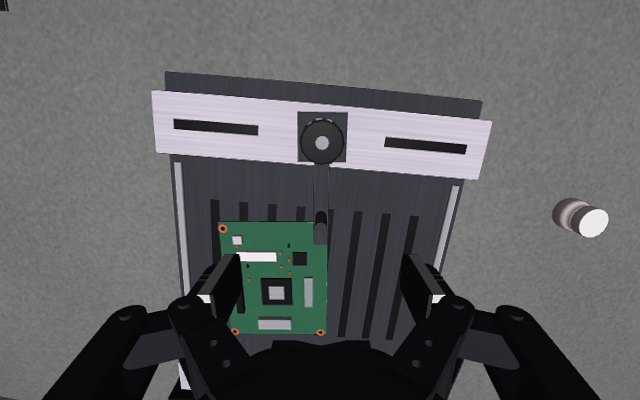

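Run:
```python
from h import *
p=dict(np.load('w5.npz')); im=p['image']
def c(u,v,r): return cv2.resize(im[v-r:v+r,u-r:u+r,::-1],(300,300),interpolation=cv2.INTER_CUBIC)
a=np.vstack([np.hstack([c(222,229,10),c(235,331,10)]),np.hstack([c(320,332,10),c(320,220,30)])])
cv2.imwrite('pics/c5.png',a)
# orange centroids
hsv=cv2.cvtColor(im,cv2.COLOR_RGB2HSV); m=((hsv[...,0]<18)&(hsv[...,1]>110)&(hsv[...,2]>90)).astype(np.uint8)
n,l,st,ce=cv2.connectedComponentsWithStats(m)
for i in range(1,n):
    if st[i,4]>12: print(st[i],ce[i],atz(p,ce[i],.045).round(4))
q=dict(np.load('w3.npz')); hsv=cv2.cvtColor(q['image'],cv2.COLOR_RGB2HSV); m=((hsv[...,0]<18)&(hsv[...,1]>110)&(hsv[...,2]>90)).astype(np.uint8)
n,l,st,ce=cv2.connectedComponentsWithStats(m)
for i in range(1,n):
    if st[i,4]>12: print('w3',st[i],ce[i],atz(q,ce[i],.045).round(4))
g=cv2.cvtColor(im,cv2.COLOR_RGB2GRAY)
for r in (170,178,186,194,202): print(r,g[r,308:336])
```

```text
[218 224  10   9  58] [222.31034483 228.        ] [ 0.6736 -0.0586  0.045 ]
[231 328   8   7  36] [234.72222222 330.80555556] [ 0.8472 -0.033   0.045 ]
[316 329   9   7  39] [320.07692308 331.97435897] [0.8284 0.1002 0.045 ]
w3 [472   0   4   6  14] [473.21428571   2.21428571] [ 0.7497 -0.0181  0.045 ]
w3 [424   8   4   6  16] [425.5  10.5] [0.7205 0.0265 0.045 ]
w3 [478  14   4   6  13] [479.15384615  16.38461538] [ 0.7404 -0.0314  0.045 ]
w3 [410  16   4   5  14] [411.71428571  17.85714286] [0.7079 0.0371 0.045 ]
w3 [417  30   4   5  13] [418.61538462  31.84615385] [0.6987 0.0234 0.045 ]
w3 [355  45  12  13  95] [360.30526316  51.28421053] [0.6544 0.0749 0.045 ]
w3 [463  56   4   5  13] [464.23076923  57.92307692] [ 0.6965 -0.0379  0.045 ]
w3 [464  79  11  12  85] [469.14117647  84.88235294] [ 0.6738 -0.0584  0.045 ]
170 [62 64 66 62 64 63 70 64 63 63 62 63 65 65 65 63 64 62 64 63 63 44 60 63
 64 63 62 63]
178 [63 66 64 64 63 61 70 63 63 64 61 63 65 64 63 62 62 62 63 61 70 65 61 64
 63 61 63 61]
186 [64 65 62 63 62 46 70 65 64 63 61 63 65 64 65 62 63 60 61 61 64 61 62 63
 61 60 61 60]
194 [66 64 63 62 63 47 59 61 63 63 61 64 64 63 64 62 61 61 62 60 51 60 62 61
 61 63 60 61]
202 [64 61 62 62 65 45 59 62 62 63 63 63 65 65 63 63 60 61 60 62 50 62 63 61
 62 59 61 61]
```

View pics/c5.png

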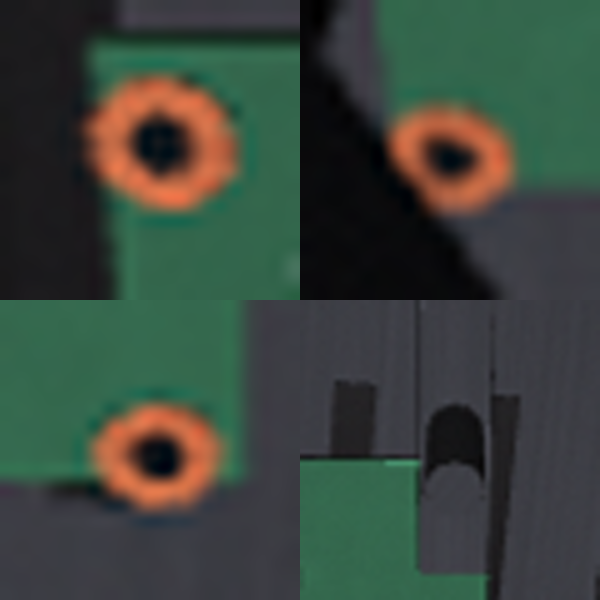

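Run:
```python
from h import *
p=dict(np.load('w5.npz'))
k=atz(p,(321.8,142.3),.142); h=np.array([.6546,.0748])
print('knob',k)
for k in (k,np.array([.5308,.0568])):
  print('hole ang',np.degrees(np.arctan2(h[1]-k[1],h[0]-k[0])),np.hypot(*(h-k[:2])))
  for uv,z in [((320.3,244),.073),((320.5,215),.073),((320.5,237.5),.073),((320.4,227.5),.112)]:
    x=atz(p,uv,z); d=x[:2]-k[:2]; print(uv,x.round(4),np.hypot(*d).round(4),np.degrees(np.arctan2(d[1],d[0])).round(2))
```

```text
knob [0.53061098 0.0572687  0.142     ]
hole ang 8.047926201359171 0.12522230065518325
(320.3, 244) [0.6635 0.0758 0.073 ] 0.1342 7.92
(320.5, 215) [0.6244 0.0701 0.073 ] 0.0947 7.8
(320.5, 237.5) [0.6545 0.0747 0.073 ] 0.1251 7.99
(320.4, 227.5) [0.6247 0.0701 0.112 ] 0.095 7.78
hole ang 8.272596651067737 0.12510171861329475
(320.3, 244) [0.6635 0.0758 0.073 ] 0.1341 8.13
(320.5, 215) [0.6244 0.0701 0.073 ] 0.0946 8.1
(320.5, 237.5) [0.6545 0.0747 0.073 ] 0.125 8.22
(320.4, 227.5) [0.6247 0.0701 0.112 ] 0.0948 8.07
```

Bar centreline at hole radius measures (0.6545, 0.0747) and the hole (0.6546, 0.0748), so the aim is within about 0.5 mm. I'll go back to the knob and tighten.

Request:
{"fn": "arm_command", "kwargs": {"motion": [{"x": 30, "y": 0, "z": 0, "rx": 0, "ry": 0, "rz": 0, "hand": -1}, {"x": 54.5, "y": 0, "z": 20, "rx": 0, "ry": 0, "rz": 0, "hand": -1}, {"x": 54.5, "y": 0, "z": 60, "rx": 0, "ry": 0, "rz": 0, "hand": -1}, {"x": 54.5, "y": 0, "z": 110, "rx": 0, "ry": 0, "rz": 0, "hand": -1}, {"x": 54.5, "y": 0, "z": 140, "rx": 0, "ry": 0, "rz": 0, "hand": -1}, {"x": 54.5, "y": 0, "z": 142, "rx": 0, "ry": 0, "rz": 0, "hand": -0.3}, {"x": 54.5, "y": 0, "z": 142, "rx": 0, "ry": 0, "rz": 0, "hand": -0.3}], "force": 70}}

```text
clock: 15.52
tcp_pos: [0.5322, 0.0568, 0.1117]
orientation: [0.0, -0.074, 0.997, -0.0]
wrist_force: [-0.0, 0.3, -0.5]
finger_gap: 0.0557
```

Run:
```python
from h import *
goto((.5308,.0570,.11))
```

```text
tcp [0.5322 0.0568 0.1117] jaw yaw 98.5 shift [1.4 0.4 1.7] rot None j [-0.04  0.3  -0.27  1.   -0.   -0.19] F [-0.05  0.28 -0.47] T [ 0.021  0.028 -0.034] gap 0.0557 t 15.53
```

Request:
{"fn": "arm_command", "kwargs": {"motion": [{"x": 1, "y": 0.3, "z": 1, "rx": 0, "ry": 0, "rz": 0, "hand": 0.2}, {"x": 1, "y": 0.3, "z": 1, "rx": 0, "ry": 0, "rz": 0, "hand": 1}, {"x": 1, "y": 0.3, "z": 1, "rx": 0, "ry": 0, "rz": 0, "hand": 1}, {"x": 1, "y": 0.3, "z": 1, "rx": 0, "ry": 0, "rz": 0, "hand": 1}], "force": 80}}

```text
clock: 16.02
tcp_pos: [0.5322, 0.0578, 0.1124]
orientation: [0.002, -0.075, 0.997, 0.001]
wrist_force: [-0.4, 4.7, 5.9]
finger_gap: 0.0379
```

Run:
```python
from h import *
goto((.5308,.0570,.11)); print(get_state()['tau'])
```

```text
tcp [0.5322 0.0578 0.1124] jaw yaw 98.6 shift [ 1.5 -0.6  2.4] rot None j [-0.04  0.3  -0.27  0.99  0.   -0.19] F [-0.39  4.74  5.92] T [ 0.737  0.117 -0.059] gap 0.0379 t 16.02
[ -2.19473898 -41.56158328  25.39219916  -0.30818501  -1.11883957
  -0.08008703]
```

Request:
{"fn": "arm_command", "kwargs": {"motion": [{"x": 0, "y": 0, "z": 0, "rx": 0, "ry": 0, "rz": 6, "hand": 1}, {"x": 0, "y": 0, "z": 0, "rx": 0, "ry": 0, "rz": 12, "hand": 1}, {"x": 0, "y": 0, "z": 0, "rx": 0, "ry": 0, "rz": 18, "hand": 1}, {"x": 0, "y": 0, "z": 0, "rx": 0, "ry": 0, "rz": 24, "hand": 1}, {"x": 0, "y": 0, "z": 0, "rx": 0, "ry": 0, "rz": 30, "hand": 1}]}}

```text
clock: 16.65
tcp_pos: [0.5321, 0.0574, 0.1123]
orientation: [0.002, 0.188, 0.982, 0.001]
wrist_force: [-0.9, 3.2, 6.3]
finger_gap: 0.0381
```

Run:
```python
from h import *
goto((.5308,.0570,.11)); print(get_state()['tau'])
```

```text
tcp [0.5321 0.0574 0.1123] jaw yaw 68.4 shift [ 1.  -0.9  2.3] rot None j [-0.04  0.3  -0.27  0.99  0.    0.33] F [-0.93  3.17  6.3 ] T [0.413 0.245 0.142] gap 0.0381 t 16.65
[ -1.61508288 -41.50455236  25.43841183  -0.43307587  -0.57967974
  -0.71273904]
```

Request:
{"fn": "arm_command", "kwargs": {"motion": [{"x": 0, "y": 0, "z": 0, "rx": 0, "ry": 0, "rz": 8, "hand": 1}, {"x": 0, "y": 0, "z": 0, "rx": 0, "ry": 0, "rz": 16, "hand": 1}, {"x": 0, "y": 0, "z": 0, "rx": 0, "ry": 0, "rz": 24, "hand": 1}, {"x": 0, "y": 0, "z": 0, "rx": 0, "ry": 0, "rz": 32, "hand": 1}, {"x": 0, "y": 0, "z": 0, "rx": 0, "ry": 0, "rz": 40, "hand": 1}, {"x": 0, "y": 0, "z": 0, "rx": 0, "ry": 0, "rz": 48, "hand": 1}, {"x": 0, "y": 0, "z": 0, "rx": 0, "ry": 0, "rz": 54, "hand": 1}, {"x": 0, "y": 0, "z": 0, "rx": 0, "ry": 0, "rz": 60, "hand": 1}]}}

```text
clock: 17.65
tcp_pos: [0.5314, 0.057, 0.1123]
orientation: [0.001, 0.654, 0.757, 0.001]
wrist_force: [-1.6, 0.5, 8.6]
finger_gap: 0.0382
```

Run:
```python
from h import *
goto((.5308,.0570,.11)); print(get_state()['tau'][5])
```

```text
tcp [0.5314 0.057  0.1123] jaw yaw 8.4 shift [ 0.1 -0.6  2.3] rot None j [-0.04  0.3  -0.27  0.99 -0.    1.38] F [-1.6   0.46  8.64] T [0.13  0.781 0.195] gap 0.0382 t 17.65
-0.6504332274198532
```

Request:
{"fn": "arm_command", "kwargs": {"motion": [{"x": 0, "y": 0, "z": 0, "rx": 0, "ry": 0, "rz": 6, "hand": 1}, {"x": 0, "y": 0, "z": 0, "rx": 0, "ry": 0, "rz": 12, "hand": 1}, {"x": 0, "y": 0, "z": 0, "rx": 0, "ry": 0, "rz": 18, "hand": 1}, {"x": 0, "y": 0, "z": 0, "rx": 0, "ry": 0, "rz": 24, "hand": 1}, {"x": 0, "y": 0, "z": 0, "rx": 0, "ry": 0, "rz": 30, "hand": 1}, {"x": 0, "y": 0, "z": 0, "rx": 0, "ry": 0, "rz": 36, "hand": 1}, {"x": 0, "y": 0, "z": 0, "rx": 0, "ry": 0, "rz": 42, "hand": 1}], "force": 100}}

```text
clock: 18.52
tcp_pos: [0.5309, 0.0572, 0.1124]
orientation: [0.0, 0.881, 0.472, 0.001]
wrist_force: [-4.6, 2.0, 9.9]
finger_gap: 0.0377
```

Run:
```python
from h import *
goto((.5308,.0570,.11)); print(get_state()['tau'][5])
```

```text
tcp [0.5309 0.0572 0.1124] jaw yaw -33.6 shift [-0.2  0.   2.4] rot None j [-0.04  0.3  -0.27  1.    0.    2.11] F [-4.6   2.01  9.86] T [0.34  0.977 0.272] gap 0.0377 t 18.52
-0.6109612807631493
```

Request:
{"fn": "arm_command", "kwargs": {"motion": [{"x": 0, "y": 0, "z": 0, "rx": 0, "ry": 0, "rz": 4, "hand": 1}, {"x": 0, "y": 0, "z": 0, "rx": 0, "ry": 0, "rz": 8, "hand": 1}, {"x": 0, "y": 0, "z": 0, "rx": 0, "ry": 0, "rz": 12, "hand": 1}]}}

```text
clock: 18.9
tcp_pos: [0.5308, 0.0573, 0.1124]
orientation: [0.0, 0.926, 0.378, 0.001]
wrist_force: [-3.4, 1.2, 10.0]
finger_gap: 0.0376
```

Run:
```python
from h import *
goto((.5308,.0570,.11)); print(get_state()['tau'][5])
```

```text
tcp [0.5308 0.0573 0.1124] jaw yaw -45.6 shift [-0.2  0.2  2.4] rot None j [-0.04  0.3  -0.27  1.    0.    2.32] F [-3.42  1.22  9.96] T [0.422 1.017 0.298] gap 0.0376 t 18.9
-0.30899137258529663
```

Request:
{"fn": "arm_command", "kwargs": {"motion": [{"x": 0, "y": 0, "z": 0, "rx": 0, "ry": 0, "rz": 3, "hand": 1}, {"x": 0, "y": 0, "z": 0, "rx": 0, "ry": 0, "rz": 6, "hand": 1}]}}

```text
clock: 19.15
tcp_pos: [0.5308, 0.0573, 0.1124]
orientation: [0.0, 0.944, 0.33, 0.001]
wrist_force: [-3.3, 2.0, 10.0]
finger_gap: 0.0377
```

Run:
```python
from h import *
goto((.5308,.0570,.11)); print(get_state()['tau'][5])
```

```text
tcp [0.5308 0.0573 0.1124] jaw yaw -51.5 shift [-0.2  0.3  2.4] rot None j [-0.04  0.3  -0.27  1.    0.    2.43] F [-3.29  1.95 10.04] T [0.46  1.07  0.283] gap 0.0377 t 19.15
-0.15743013471364975
```

Request:
{"fn": "arm_command", "kwargs": {"motion": [{"x": 0, "y": 0, "z": 0, "rx": 0, "ry": 0, "rz": 2, "hand": 1}, {"x": 0, "y": 0, "z": 0, "rx": 0, "ry": 0, "rz": 4, "hand": 1}]}}

```text
clock: 19.4
tcp_pos: [0.5307, 0.0574, 0.1124]
orientation: [0.0, 0.955, 0.297, 0.001]
wrist_force: [-4.1, 2.3, 10.0]
finger_gap: 0.0375
```

Run:
```python
from h import *
goto((.5308,.0570,.11)); print(get_state()['tau'][5])
```

```text
tcp [0.5307 0.0574 0.1124] jaw yaw -55.5 shift [-0.2  0.4  2.4] rot None j [-0.04  0.3  -0.27  1.    0.    2.5 ] F [-4.09  2.27  9.99] T [0.485 1.012 0.287] gap 0.0375 t 19.4
-0.008303314971271902
```

Request:
{"fn": "arm_command", "kwargs": {"motion": [{"x": 0, "y": 0, "z": 0, "rx": 0, "ry": 0, "rz": 2, "hand": 1}, {"x": 0, "y": 0, "z": 0, "rx": 0, "ry": 0, "rz": 4, "hand": 1}]}}

```text
clock: 19.65
tcp_pos: [0.5307, 0.0574, 0.1124]
orientation: [-0.0, 0.965, 0.264, 0.001]
wrist_force: [-4.1, 1.5, 11.4]
finger_gap: 0.0373
```

Run:
```python
from h import *
goto((.5308,.0570,.11)); print(get_state()['tau'][5])
```

```text
tcp [0.5307 0.0574 0.1124] jaw yaw -59.4 shift [-0.2  0.4  2.4] rot None j [-0.04  0.3  -0.27  1.    0.    2.57] F [-4.06  1.53 11.4 ] T [0.414 1.092 1.383] gap 0.0373 t 19.65
0.8670934103429317
```

Request:
{"fn": "arm_command", "kwargs": {"motion": [{"x": 0, "y": 0, "z": 0, "rx": 0, "ry": 0, "rz": 2, "hand": 1}, {"x": 0, "y": 0, "z": 0, "rx": 0, "ry": 0, "rz": 4, "hand": 1}]}}

```text
clock: 19.9
tcp_pos: [0.5321, 0.0581, 0.1124]
orientation: [-0.0, 0.973, 0.23, 0.002]
wrist_force: [-0.8, 4.2, 6.9]
finger_gap: 0.0376
```

Run:
```python
from h import *
goto((.5308,.0570,.11)); print(get_state()['tau'][5])
```

```text
tcp [0.5321 0.0581 0.1124] jaw yaw -63.5 shift [-1.7  0.4  2.4] rot None j [-0.04  0.3  -0.27  0.99  0.    2.64] F [-0.84  4.16  6.87] T [ 0.965 -0.02   0.837] gap 0.0376 t 19.9
0.30774571001529694
```

The torque jumped from 0.29 to 1.38 Nm and then the grip slipped, so the hard stop is reached. I'll release and rise.

Request:
{"fn": "arm_command", "kwargs": {"motion": [{"x": 0, "y": 0, "z": 0, "rx": 0, "ry": 0, "rz": 0, "hand": 0.2}, {"x": 0, "y": 0, "z": 0, "rx": 0, "ry": 0, "rz": 0, "hand": -1}, {"x": 0, "y": 0, "z": 0, "rx": 0, "ry": 0, "rz": 0, "hand": -1}, {"x": 0, "y": 0, "z": 0, "rx": 0, "ry": 0, "rz": 0, "hand": -1}, {"x": 0, "y": 0, "z": -40, "rx": 0, "ry": 0, "rz": 0, "hand": -1}, {"x": 0, "y": 0, "z": -90, "rx": 0, "ry": 0, "rz": 0, "hand": -1}, {"x": -25, "y": -12, "z": -140, "rx": 0, "ry": 0, "rz": 0, "hand": -1}, {"x": -25, "y": -12, "z": -140, "rx": 0, "ry": 0, "rz": 0, "hand": -1}, {"x": -25, "y": -12, "z": -140, "rx": 0, "ry": 0, "rz": 0, "hand": -1}, {"x": -25, "y": -12, "z": -140, "rx": 0, "ry": 0, "rz": 0, "hand": -1}]}}

```text
clock: 21.15
tcp_pos: [0.5025, 0.0565, 0.2487]
orientation: [-0.0, 0.973, 0.229, -0.001]
wrist_force: [0.1, -0.1, 0.6]
finger_gap: 0.0851
```

Run:
```python
from h import *
p=snap('wrist','w6.png');np.savez('w6.npz',**{k:p[k] for k in ['image','z_map','intrinsics','k1','rvec','tvec']})
k=np.array([.5307,.0570]);u=np.array([np.cos(np.radians(8.2)),np.sin(np.radians(8.2))]);e=k+u*.135
n=np.array([-u[1],u[0]])*.009
P=proj(p,[[*(e+n),.073],[*(e-n),.073],[*(e),.073],[*(k+u*.095),.112]]);print(P)
c=P[2].astype(int);r=25
print(c); cv2.imwrite('pics/c6.png',cv2.resize(p['image'][max(c[1]-r,0):c[1]+r,c[0]-r:c[0]+r,::-1],None,fx=12,fy=12,interpolation=cv2.INTER_CUBIC))
goto((.531,.057,.25))
```

```text
[[365.69169904  33.3455969 ]
 [382.0655946   39.63746606]
 [373.90590072  36.49453303]
 [365.91801835  70.98113889]]
[373  36]
tcp [0.5025 0.0566 0.2486] jaw yaw -63.5 shift [25.7 12.3 -1.5] rot None j [-0.05  0.18 -0.09  1.31 -0.    2.63] F [-1.21 -0.   -0.35] T [-0.016 -0.036 -0.015] gap 0.0855 t 21.2
```

View pics/w6.png

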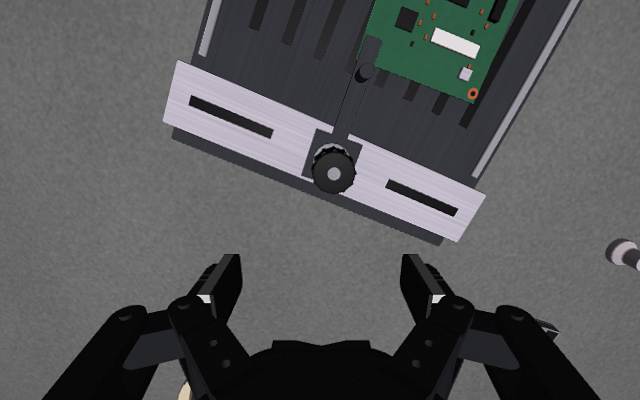

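View pics/c6.png

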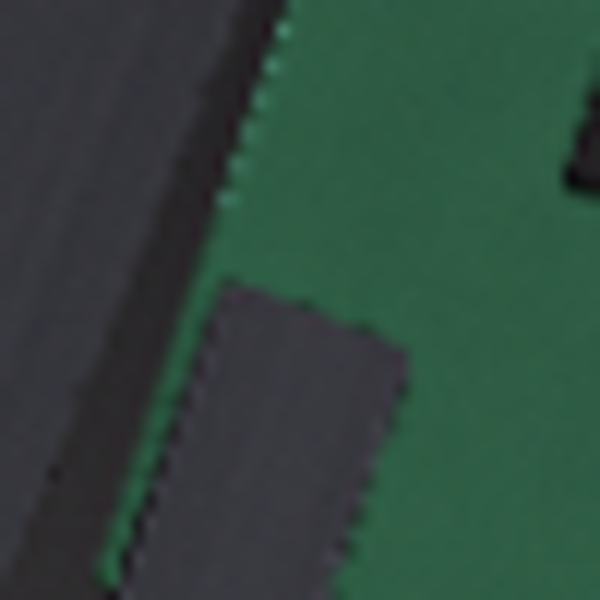

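The bar-end corners at (366.0,34.0) and (381.7,39.8) match the prediction to about 1 px. No ring shows and the gripper is clear, so I'm handing in.

```bash
python3 -c "
from h import *
print(hand_in())"
```

```text
the job is handed in; nothing more can be done
None
```

The job is done and handed in at about 21 s of the 72 s allowed; no verdict is reported.

- **Slackening:** I turned the knob 95° counter-clockwise. The wrist motor's torque levelled off near 71°, which I took as the washer coming free, so the gap was about 0.8 mm. The gap was inferred from torque, not seen. The wrist torque readings were too noisy to show this point. The arm then moved with about 2 N.
- **Swing:** I gripped the stub and swung the arm about 65° clockwise. Before tightening, the bar's centreline over the hole measured (0.6545, 0.0747) and the hole (0.6546, 0.0748). The other three board holes gave the same hole position to within 0.3 mm.
- **Tightening:** I turned the knob about 157° clockwise. The torque rose to 0.29 Nm, then jumped to 1.38 Nm at the hard stop, after which the grip slipped. I expected the stop near 153°, so these agree.
- **Last check:** After release, the bar end was within about 1 pixel (roughly 1 mm) of where it should be, and the hole's ring was hidden under it. The gripper was open and clear, with wrist force near zero. I never worked near the bystanders, but I made no separate final check of their positions. I also did not grip the knob again to retest the stop.

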